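# Shim out a hold-down clamp and hold it shut

### The arm

A 6-joint arm with a two-finger parallel gripper is mounted at the origin on a cart in front of the work surface, level with it; the furniture and walls round the work are solid. World frame = base frame: x ahead of the robot, y to its left, z up, the work surface at z = 0. Lengths are in m, angles in rad, forces in N, time in s.
With the tool pointing down it reaches from about 0.35 to 0.975 m from the base axis. Payload 7.1 kg.
Tool frame: the origin (TCP) lies midway between the tips of the shut fingers; the grasp point (between the pads) lies 19 mm behind it; z points along the fingers, y is the line along which they close (so a half turn about z gives the same grasp; the last joint's range is limited). The gripper opens to 88 mm and grips with 3 to 60 N. Pads are 20 mm wide; open, the fingers measure 115 mm over their backs; the gripper's body (75 mm by 178 mm) begins 61 mm behind the grasp point.
Start: joints at [1.329, 0.423, 1.63, -0, 1.089, -0.019], TCP at [0.138, 0.61, 0.223] pointing down, gripper open.
Joint ranges: [-3, 3], [-0.9, 2.11], [0.09, 2.58], [-1.31, 4.45], [0.11, 2.69], [-2.54, 2.54]. Speed limits (rad/s): [2.39, 2.39, 3.01, 3.14, 3.14, 3.14].

### API

Orientations are given as a unit quaternion [w, x, y, z].
In Python, from station import move_pose, movel, movej, command_gripper, wait, inverse_kinematics, read_camera, camera_info, MotionError, job_done, get_time, get_joint_pos, get_qvel, get_effort, get_tcp_pos, get_ee_rot, get_ft_force, get_ft_torque, get_grip_width, get_finger_force gives the robot as it stands. Calls block until the motion is done:
- move_pose(position, orientation): joint-space move of the TCP to a pose.
- movel(position, frame=None, v=0.15, until_force=None): straight line of the TCP; frame=None keeps the orientation; v is the mean speed in m/s. With until_force (N) it stops when the force on the tool has changed by that much, and returns True; else False.
- movej(angles): joint-space move.
- command_gripper(opening): opening from 0.0 (shut) to 1.0 (fully open); the grip force is fixed at half the most; returns when the fingers have stopped.
- wait(seconds).
- inverse_kinematics(position, orientation): joint angles nearest the present ones, or None.
- read_camera(name): name is "side" or "top"; returns the picture (420x560x3 uint8, red, green, blue); there is no depth.
- camera_info(name): a dict with "intrinsics" (3x3 intrinsics, pixels), "dist" ([k1, k2, p1, p2, k3] as OpenCV has them; the pictures are not rectified), "T" (4x4, takes a point from camera to world coordinates). Camera axes: x right, y up, looking along -z (the intrinsics and any distortion apply to the point x, -y, -z); pixel columns grow to the right and rows downward; lengths in m; the calibration is good to about 2 mm. A picture is of the moment at which its call begins. camera_info takes no time and is no camera call.
A pose or a line that the arm cannot do raises MotionError and nothing moves.
- job_done(): hands the job in; it is judged then, once.
Readings, each from a call of its own:
- get_time(): time.
- get_joint_pos(): joint angles.
- get_qvel(): joint speeds.
- get_effort(): joint torques, N m.
- get_tcp_pos(): TCP position.
- get_ee_rot(): TCP orientation.
- get_ft_force(): force on the tool from outside, world axes, zero at the start.
- get_ft_torque(): the same for the moment, N m.
- get_grip_width(): opening from 0.0 (shut) to 1.0 (fully open).
- get_finger_force(): force on a finger pad.
Only numpy, scipy, OpenCV 4.12 (cv2) and the standard library are available. Lean on these libraries where they do the work, as an engineer would, in place of code of your own. Each camera call takes 0.05 s, during which the arm holds its last target. There are 200 camera calls.

### The job

A freshly glued grey-and-white logger housing lies in the nest of the hold-down clamp, but the clamp bottoms out on its stop before the black pad reaches the housing. Lay orange shims flat in a neat stack on the middle of the housing, just as many as the pad needs to bite on the stack instead of running to the stop loose (one to three, it differs each time), then swing the clamp down by its red handle. Finish while still holding the handle and pressing the pad firmly onto the stack: do not let go, and leave the vial, the weight and the beaker alone.

Things in the scene. Friction and masses are not known exactly. Their poses are not given: they have to be found in the camera images.
- clamp_base: fixed clamp: aluminium base plate 110 x 225 x 12 mm. Origin on the worktop under the centre of the nest; the nest floor is the plate's top, 12 mm up. z up; +y points from the nest to the hinge. The plate reaches from y = -65 to +160 mm; a nest lip 4 mm thick, 40 mm from the centre at its outside, stands to 20 mm above the worktop
- clamp_hinge (a point): middle of the hinge axis, 130 mm along +y and 110 mm above clamp_base's origin. The axis runs along clamp_base's x
- clamp (a joint): angle of the clamp frame about the hinge, rad. 0: frame level, on its stop, reaching from the hinge along clamp_base's -y over the nest; grows as it swings up; pi/2 upright; it starts leaning back past upright (about 2). Stays where it is left (light friction, about 1 N at the handle; its own weight presses the pad by less than 3 N)
- red_handle (a point): red round bar, 14 mm thick, 82 mm long between the two side rails of the frame (rails 8 mm wide), along clamp_base's x. This point is its centre, 205 mm from the hinge axis. The cross bar that carries the screw is 130 mm from the axis, so 58 mm is free between it and the red bar
- clamp_frame: steel clamp frame: two side rails 216 mm long and 12 mm high, 90 mm apart, with the red bar at its free end. Origin in the middle of the hinge axis; its -y points to the red bar
- screw (a joint): how far the pressure pad's screw is set out, 0 to 0.028 m; fixed in this run, it does not move under the hand's push. With the frame on its stop the pad's lowest point stands 37 mm minus this above the housing's top
- pressure_pad: black round pad, 22 mm across with a domed face, below the frame on the screw, 130 mm from the hinge axis. Origin at the middle of its face; with the clamp shut it stands over the centre of the nest
- housing: grey and white flat housing 66 x 66 x 18 mm, loose in the nest. Origin at the centre of its underside; its top is 30 mm above the worktop
- shim_1: orange plate 56 (x) x 40 (y) x 14 mm (z), 40 g, two black dots on its faces, flat on the worktop. Origin at the centre of its underside
- shim_2: orange plate 56 (x) x 40 (y) x 14 mm (z), 40 g, two black dots on its faces, flat on the worktop. Origin at the centre of its underside
- shim_3: orange plate 56 (x) x 40 (y) x 14 mm (z), 40 g, two black dots on its faces, flat on the worktop. Origin at the centre of its underside
- vial_b: bystander: white vial with blue cap, 28 mm across, 55 mm tall, origin at its underside
- weight_100g: bystander: steel 100 g weight, 22 mm across, 38 mm tall, origin at its underside
- beaker_50: bystander: small glass beaker, 46 mm across, 60 mm tall, origin at its underside
Mind the look-alikes: they are no part of the job. What is shaped like the shim_3 but green is not meant.

How it is judged:
On the way:
1. the first shim lies flat on the middle of the housing, with the clamp still open ((((x of shim_1 in the frame of clamp_base between -0.018 and 0.018 m and y of shim_1 in the frame of clamp_base between -0.018 and 0.018 m and angle between shim_1's own z axis and vertical below 0.1 rad and z of shim_1 in the frame of clamp_base above 0.026 m) and contact force between shim_1 and housing above 0.1 N and contact force between shim_1 and the fingers below 0.05 N) or ((x of shim_2 in the frame of clamp_base between -0.018 and 0.018 m and y of shim_2 in the frame of clamp_base between -0.018 and 0.018 m and angle between shim_2's own z axis and vertical below 0.1 rad and z of shim_2 in the frame of clamp_base above 0.026 m) and contact force between shim_2 and housing above 0.1 N and contact force between shim_2 and the fingers below 0.05 N) or ((x of shim_3 in the frame of clamp_base between -0.018 and 0.018 m and y of shim_3 in the frame of clamp_base between -0.018 and 0.018 m and angle between shim_3's own z axis and vertical below 0.1 rad and z of shim_3 in the frame of clamp_base above 0.026 m) and contact force between shim_3 and housing above 0.1 N and contact force between shim_3 and the fingers below 0.05 N)) and value of joint clamp above 0.6 rad), for 0.2 s.
At the end, for the whole second after the job is handed in: fingers press the red handle (>1.5 N), pad presses a shim (>5 N) and the load reaches the housing (>4 N); stacked shims flat, within 18 mm of the nest's centre in x and y; frame within 0.128 rad of its stop (a shim is 0.108 rad); housing flat, within 8 mm of the nest's centre ((((x of shim_1 in the frame of clamp_base between -0.018 and 0.018 m and y of shim_1 in the frame of clamp_base between -0.018 and 0.018 m and angle between shim_1's own z axis and vertical below 0.1 rad and z of shim_1 in the frame of clamp_base above 0.026 m) and contact force between shim_1 and pressure_pad above 5 N) or ((x of shim_2 in the frame of clamp_base between -0.018 and 0.018 m and y of shim_2 in the frame of clamp_base between -0.018 and 0.018 m and angle between shim_2's own z axis and vertical below 0.1 rad and z of shim_2 in the frame of clamp_base above 0.026 m) and contact force between shim_2 and pressure_pad above 5 N) or ((x of shim_3 in the frame of clamp_base between -0.018 and 0.018 m and y of shim_3 in the frame of clamp_base between -0.018 and 0.018 m and angle between shim_3's own z axis and vertical below 0.1 rad and z of shim_3 in the frame of clamp_base above 0.026 m) and contact force between shim_3 and pressure_pad above 5 N)) and (((x of shim_1 in the frame of clamp_base between -0.018 and 0.018 m and y of shim_1 in the frame of clamp_base between -0.018 and 0.018 m and angle between shim_1's own z axis and vertical below 0.1 rad and z of shim_1 in the frame of clamp_base above 0.026 m) and contact force between shim_1 and housing above 4 N) or ((x of shim_2 in the frame of clamp_base between -0.018 and 0.018 m and y of shim_2 in the frame of clamp_base between -0.018 and 0.018 m and angle between shim_2's own z axis and vertical below 0.1 rad and z of shim_2 in the frame of clamp_base above 0.026 m) and contact force between shim_2 and housing above 4 N) or ((x of shim_3 in the frame of clamp_base between -0.018 and 0.018 m and y of shim_3 in the frame of clamp_base between -0.018 and 0.018 m and angle between shim_3's own z axis and vertical below 0.1 rad and z of shim_3 in the frame of clamp_base above 0.026 m) and contact force between shim_3 and housing above 4 N)) and value of joint clamp below 0.128 rad and contact force between clamp_frame and the fingers above 1.5 N and angle between each of shim_1, shim_2, shim_3's own z axis and vertical below 0.12 rad and x of housing in the frame of clamp_base between -0.008 and 0.008 m and y of housing in the frame of clamp_base between -0.008 and 0.008 m and angle between housing's own z axis and vertical below 0.08 rad and linear speed of housing below 0.02 m/s); the arm keeps its last pose, push and grip.
It fails at once if the vial is pushed or carried away (3 cm) or knocked over (distance of vial_b from where it was at the start of the episode above 0.03 m or angle between vial_b's own z axis and vertical above 0.5 rad).
It fails at once if the weight is pushed or carried away (3 cm) or knocked over (distance of weight_100g from where it was at the start of the episode above 0.03 m or angle between weight_100g's own z axis and vertical above 0.5 rad).
It fails at once if the beaker is pushed or carried away (3 cm) or knocked over (distance of beaker_50 from where it was at the start of the episode above 0.03 m or angle between beaker_50's own z axis and vertical above 0.5 rad).
It also fails if it takes over 72 s, if anything falls off the work surface, if the arm or the gripper's body presses on something with over 40 N, if the wrist force passes 120 N, or if a joint passes its speed limit or range.

## Working session

There is one attempt and no reset: what is moved stays moved. The work goes in short steps, each a Python script; the robot and the scene stay as the last script left them, time stands still between calls to the robot, and variables do not carry over. Pictures are saved under pics/ and viewed, at most 10 in all, crops included, and the job is handed in when it is done.

```bash
mkdir -p pics; python3 - <<'E'
from station import *
import cv2
for n in("top","side"):
    i=read_camera(n); cv2.imwrite(f"pics/{n}0.png",cv2.resize(i[:,:,::-1],(800,600),interpolation=cv2.INTER_CUBIC))
    c=camera_info(n); print(n,c["intrinsics"],c["dist"],c["T"])
print(get_time(),get_ee_rot())
E
```

```text
top [[393.34046334   0.         276.4029879 ]
 [  0.         393.34046334 210.06586689]
 [  0.           0.           1.        ]] [-0.06163946  0.          0.          0.          0.        ] [[-0.02813943  0.99550163 -0.09046925  0.41998786]
 [-0.99956706 -0.02880102 -0.00601544 -0.05211402]
 [-0.00859399  0.09026081  0.99588108  1.36523274]
 [ 0.          0.          0.          1.        ]]
side [[410.72254232   0.         280.28554996]
 [  0.         410.72254232 213.90397116]
 [  0.           0.           1.        ]] [-0.07773243  0.          0.          0.          0.        ] [[ 0.96122654  0.1494643  -0.23174117  0.22641111]
 [-0.27566208  0.54319484 -0.79306355 -1.11366685]
 [ 0.00734592  0.82619598  0.56333493  0.88248823]
 [ 0.          0.          0.          1.        ]]
0.1 [-8.09348825e-05  1.11163934e-01  9.93801841e-01 -6.87887656e-04]
```

View pics/top0.png

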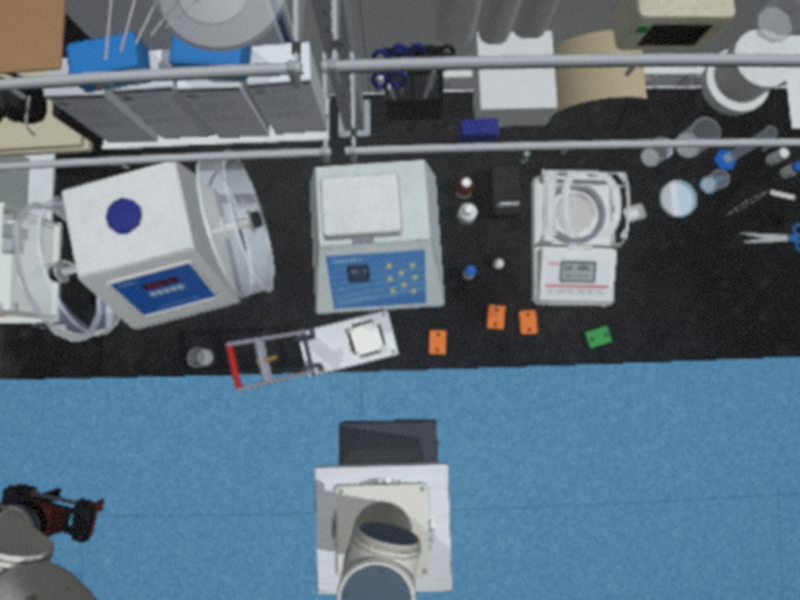

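View pics/side0.png

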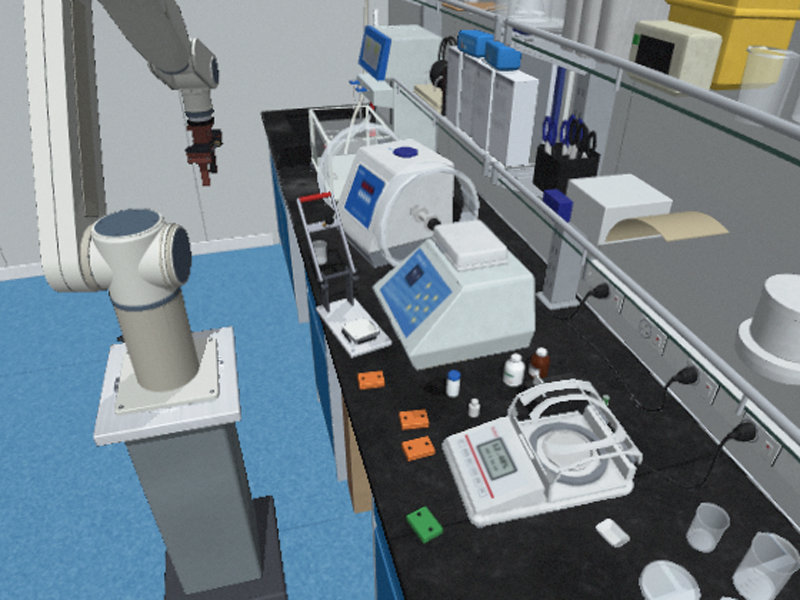

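```bash
python3 - <<'E'
from station import *
import cv2,numpy as np
t=np.mean([read_camera("top").astype(float) for _ in range(6)],0).astype(np.uint8)
s=np.mean([read_camera("side").astype(float) for _ in range(6)],0).astype(np.uint8)
cv2.imwrite("pics/t.png",t[:,:,::-1]);cv2.imwrite("pics/s.png",s[:,:,::-1])
def crop(i,x,y,w,h,k,f):cv2.imwrite(f,cv2.resize(i[y:y+h,x:x+w,::-1],None,fx=k,fy=k,interpolation=cv2.INTER_CUBIC))
crop(t,130,205,160,80,5,"pics/tc.png")      # clamp
crop(t,270,180,160,80,5,"pics/tsh.png")
crop(s,195,125,100,125,4.8,"pics/sc.png")
E
```

```text
(no output)
```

View pics/tc.png

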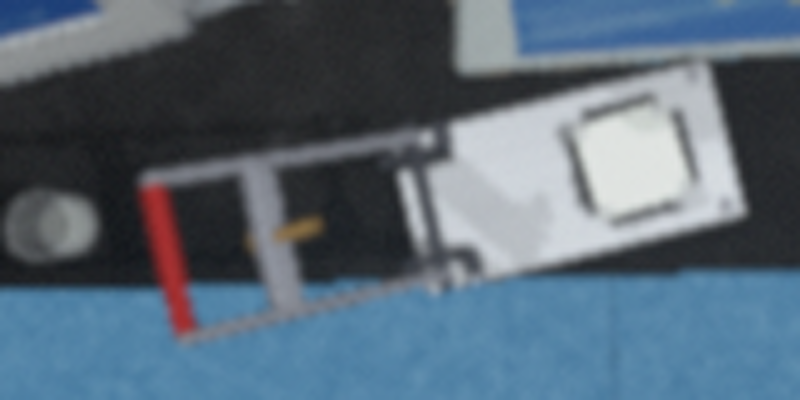

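View pics/sc.png

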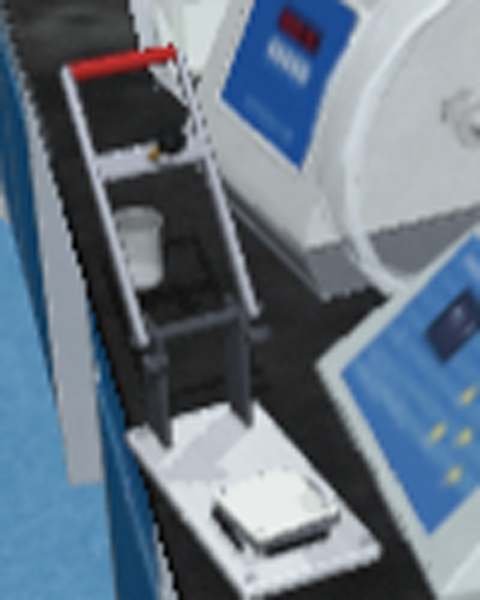

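```bash
cat > h.py <<'E'
import numpy as np,cv2
from station import *
from scipy.optimize import least_squares
CI={n:camera_info(n) for n in("top","side")}
def proj(n,P):
    c=CI[n];T=np.array(c["T"]);p=(np.atleast_2d(P)-T[:3,3])@T[:3,:3]*[1,-1,-1]
    return cv2.projectPoints(p,np.zeros(3),np.zeros(3),np.array(c["intrinsics"]),np.array(c["dist"]))[0][:,0]
def tri(pt,ps):
    return least_squares(lambda X:np.r_[proj("top",X)[0]-pt,proj("side",X)[0]-ps],[.5,0,.02])
def ray_z(n,uv,z):
    return least_squares(lambda X:proj(n,[X[0],X[1],z])[0]-uv,[.5,0]).x
E
python3 - <<'E'
from h import *
t=cv2.imread("pics/t.png");s=cv2.imread("pics/s.png")
T=lambda x,y:np.array([130+x/5-.4,205+y/5-.4]);S=lambda x,y:np.array([195+x/4.8-.4,125+y/4.8-.4])
bp=[(55,-65,12),(-55,-65,12),(-55,160,12),(55,160,12)]
def model(p):
    x,y,w,a=p;R=np.array([[np.cos(w),-np.sin(w),0],[np.sin(w),np.cos(w),0],[0,0,1]])
    f=lambda q:np.array(q)/1e3@R.T+[x,y,0]
    fr=lambda X,r,d:(X,130-r*np.cos(a)-d*np.sin(a),110+r*np.sin(a)-d*np.cos(a)) # d below frame
    return f,fr
def obs(p):
    f,fr=model(p)
    return [("top",f(bp[0]),T(710,62)),("top",f(bp[1]),T(747,213)),("side",f(bp[0]),S(380,552)),("side",f(bp[1]),S(245,597)),("side",f(bp[2]),S(130,435)),
     ("top",f((0,0,30)),T(635,160)),("side",f((0,0,30)),S(275,505)),
     ("top",f(fr(41,205,0)),T(152,181)),("top",f(fr(-41,205,0)),T(186,335)),("side",f(fr(-41,205,0)),S(68,72)),("side",f(fr(41,205,0)),S(172,52))]
fun=lambda p:np.concatenate([proj(n,P)[0]-o for n,P,o in obs(p)])
r=least_squares(fun,[.5,0,.2,2]);print(r.x,"\n",r.fun.reshape(-1,2).round(1))
np.save("clamp.npy",r.x)
def segs(i,hl,hh,a=15):
    h=cv2.cvtColor(i,cv2.COLOR_BGR2HSV);m=cv2.inRange(h,(hl,140,100),(hh,255,255))
    n,l,st,c=cv2.connectedComponentsWithStats(m);return [(st[k,4],*c[k].round(1),st[k,:4]) for k in range(1,n) if st[k,4]>a]
for n,i in(("t",t),("s",s)): print(n,segs(i,5,18,40))
# z from two views of shims: tops centroids
f,fr=model(r.x)
# pad projected, enhanced crops
out=[]
for n,i in(("top",t),("side",s)):
    c=proj(n,f(fr(0,130,20)))[0];x0,y0=(c-25).astype(int);k=8
    g=cv2.resize(i[y0:y0+50,x0:x0+50],None,fx=k,fy=k,interpolation=cv2.INTER_CUBIC);g=np.clip(255*(g/255.)**.5,0,255).astype(np.uint8)
    for d in range(0,61,10):
        q=(proj(n,f(fr(0,130,d)))[0]-[x0,y0]+.5)*k;print(n,d,q.round())
    out.append(g)
cv2.imwrite("pics/pad.png",np.hstack(out))
E
```

```text
[0.45422905 0.02358613 0.21391745 2.22204396] 
 [[ 0.4 -0.7]
 [ 0.7  0.2]
 [ 0.2 -1. ]
 [-0.7 -1. ]
 [-1.4 -0.8]
 [ 0.6 -0.4]
 [-0.4 -0.9]
 [ 0.4  0.8]
 [-0.1 -1.3]
 [ 0.3  0.6]
 [-0.2  0.4]]
t [(np.int32(225), np.float64(346.9), np.float64(221.6), array([340, 213,  14,  18], dtype=int32)), (np.int32(218), np.float64(369.3), np.float64(225.0), array([363, 217,  14,  18], dtype=int32)), (np.int32(218), np.float64(306.0), np.float64(239.0), array([300, 231,  13,  17], dtype=int32))]
s [(np.int32(208), np.float64(259.2), np.float64(265.6), array([250, 259,  19,  14], dtype=int32)), (np.int32(239), np.float64(289.2), np.float64(293.2), array([279, 287,  21,  14], dtype=int32)), (np.int32(275), np.float64(292.5), np.float64(313.5), array([281, 305,  24,  18], dtype=int32))]
top 0 [176. 218.]
top 10 [193. 213.]
top 20 [210. 208.]
top 30 [227. 203.]
top 40 [245. 198.]
top 50 [263. 193.]
top 60 [281. 187.]
side 0 [200. 218.]
side 10 [206. 213.]
side 20 [212. 208.]
side 30 [218. 203.]
side 40 [224. 198.]
side 50 [230. 192.]
side 60 [236. 187.]
```

View pics/tsh.png

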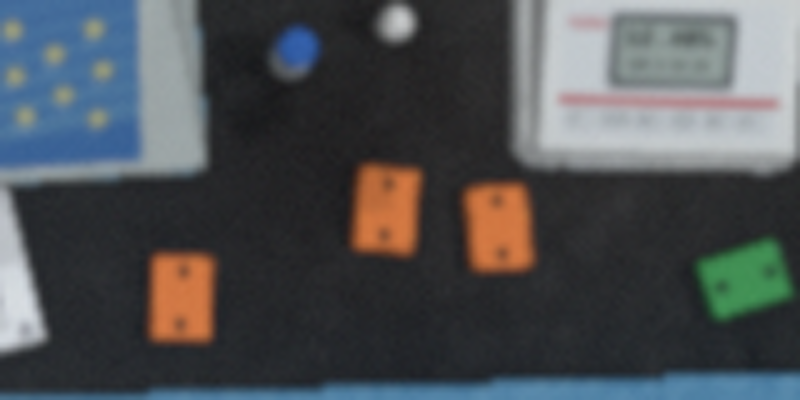

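View pics/pad.png

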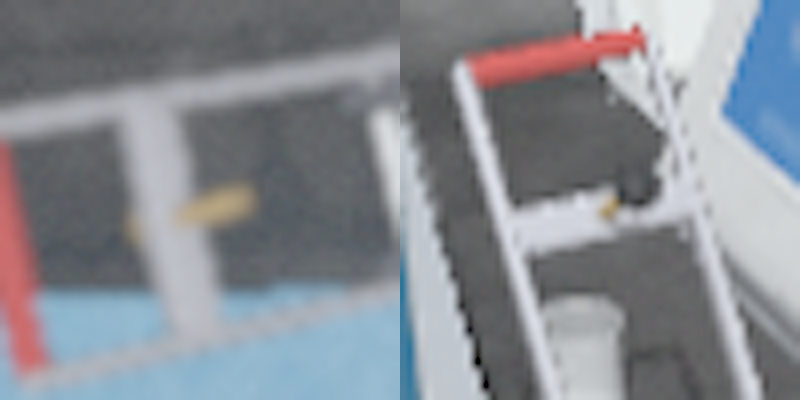

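The top view shows shims with dot pairs at crop (183,271)/(180,324), (389,184)/(385,235) and (496,201)/(503,253), and the green decoy at (745,280). The pad view shows the screw's brass ending about 45 mm below the frame axis. In the side view the black disc is centred near d≈60 mm, so the screw is out about 16 mm, the gap is about 21 mm, and I need 2 shims.

```bash
cat >> h.py <<'E'
from scipy.spatial.transform import Rotation as Ro
def down(yaw):  # tool z down, tool y along (yaw+90deg)
    c,s=np.cos(yaw),np.sin(yaw)
    q=Ro.from_matrix(np.array([[-c,-s,0],[-s,c,0],[0,0,-1]]).T.T).as_quat() # cols: x=(-c,-s),y=(-s,c)
    return [q[3],q[0],q[1],q[2]]
cx,cy,cw,ca=np.load("clamp.npy")
def shim(d1,d2):  # dots in tsh crop
    a,b=[ray_z("top",np.array([270+d[0]/5-.4,180+d[1]/5-.4]),.014) for d in(d1,d2)]
    return (a+b)/2,np.arctan2(*(a-b)[::-1]),np.linalg.norm(a-b)
SH=[shim((183,271),(180,324)),shim((389,184),(385,235)),shim((496,201),(503,253))]
E
python3 - <<'E'
from h import *
for s in SH: print(s)
for a,b in(((306,239),(259.2,265.6)),((346.9,221.6),(289.2,293.2)),((369.3,225),(292.5,313.5))):
    r=tri(a,b);print(r.x,r.fun.round(1), ray_z("top",a,.014))
for k,(a,b) in dict(h=((160.8,256.0),(219.6,137.5)),vial=((329,189.5),(317,264))).items():
    r=tri(a,b);print(k,r.x,r.fun.round(1))
print(Ro.from_quat(np.roll(down(.2),-1)).as_matrix().round(2))
q0=get_joint_pos()
for p,w in(((SH[0][0][0],SH[0][0][1],.005),SH[0][1]),((cx,cy,.034),cw),((.4,.27,.25),cw),((cx,cy-.075,.09),cw)): print(p,inverse_kinematics(list(p),down(w)))
E
```

```text
(array([ 0.4399749 , -0.14218224]), np.float64(-0.09086542707261289), np.float64(0.03632373922621675))
(array([ 0.49622686, -0.28575626]), np.float64(-0.1219432277494122), np.float64(0.0353165950123237))
(array([ 0.48188113, -0.36290139]), np.float64(0.08623381253955645), np.float64(0.03607899580846015))
[ 0.44081342 -0.14319963  0.00522937] [ 0.  -0.1 -0.1  0. ] [ 0.44028821 -0.1425336 ]
[ 0.49707003 -0.28697828  0.00583524] [ 0.  -0.2 -0.2  0. ] [ 0.49587303 -0.2853913 ]
[ 0.48309668 -0.36449246  0.00490294] [ 0.  -0.2 -0.2  0. ] [ 0.48188267 -0.36220785]
h [0.40038249 0.28012999 0.27157792] [ 0.  -0.1 -0.1  0. ]
vial [ 0.60544575 -0.2246509   0.04209143] [ 0.  -0.1 -0.1  0. ]
[[-0.98 -0.2   0.  ]
 [-0.2   0.98  0.  ]
 [-0.    0.   -1.  ]]
(np.float64(0.43997489745964086), np.float64(-0.14218223709124067), 0.005) [-3.38306022e-01  5.85105730e-01  2.08493755e+00 -4.44089210e-16
  4.71549369e-01 -1.81823692e+00]
(np.float64(0.4542290538904415), np.float64(0.023586126319045896), 0.034) [ 2.57130549e-02  5.16935881e-01  2.09875099e+00 -4.44089210e-16
  5.25905778e-01 -1.75900072e+00]
(0.4, 0.27, 0.25) [ 5.69088919e-01  1.77145014e-01  1.91064884e+00 -4.44089210e-16
  1.05379880e+00 -1.21562485e+00]
(np.float64(0.4542290538904415), np.float64(-0.0514138736809541), 0.09) [-1.38744555e-01  4.03387455e-01  2.07852670e+00 -4.44089210e-16
  6.59678499e-01 -1.92345833e+00]
```

```bash
cat >> h.py <<'E'
OP=.70
def pick(i):
    (x,y),w,_=SH[i];q=down(w)
    move_pose([x,y,.16],q);movel([x,y,.03],v=.25);hit=movel([x,y,.004],v=.06,until_force=8)
    command_gripper(0.);print("pick",hit,get_tcp_pos(),get_grip_width()*88,get_finger_force(),get_time())
    z=get_tcp_pos()[2];movel([x,y,.16],v=.25);print("held",get_grip_width()*88,get_finger_force());return z
def place(level,z):
    q=down(cw);move_pose([cx,cy,.16],q);movel([cx,cy,.045+.014*level+z],v=.2)
    hit=movel([cx,cy,.027+.014*level+z],v=.03,until_force=5);print("place",hit,get_tcp_pos())
    command_gripper(OP);movel([cx,cy,.2],v=.2);print(get_time())
def snap(n,x,y,w,h,k,f):
    i=np.mean([read_camera(n).astype(float) for _ in range(4)],0).astype(np.uint8)
    g=cv2.resize(i[y:y+h,x:x+w,::-1],None,fx=k,fy=k,interpolation=cv2.INTER_CUBIC);cv2.imwrite(f,g);return g
E
python3 - <<'E'
from h import *
p=get_tcp_pos();movel([p[0],p[1],.42],v=.25);command_gripper(OP)
x,y=SH[0][0];move_pose([x,y,.40],down(SH[0][1]));print(get_time())
z=pick(0);place(0,z)
x,y=SH[1][0];move_pose([x,y,.3],down(SH[1][1]))
a=snap("top",225,205,80,60,5,"pics/_a.png");b=snap("side",215,190,80,60,5,"pics/_b.png")
cv2.imwrite("pics/p1.png",np.hstack([a,b]));print(get_time())
E
```

```text
5.1
pick False [ 0.44012029 -0.14223578  0.00418727] 39.51928734333283 30.000472962856293 7.7667
held 40.059978176289654 29.999881982803345
place True [0.45448786 0.02366921 0.0337155 ]
12.0083
13.65
```

View pics/p1.png

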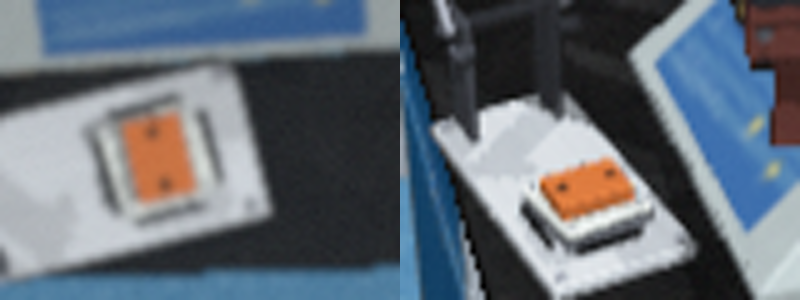

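The first shim is flat and centred on the housing: top-view crop (158,157), and level in the side view. Next is the second.

```bash
python3 - <<'E'
from h import *
z=pick(1);place(1,z)
movel([cx,cy,.42],v=.3);command_gripper(1.)
H=[.400,.276,.272]
move_pose([H[0],H[1],.40],down(cw))
a=snap("top",225,205,80,60,5,"pics/_a.png");b=snap("side",215,190,80,60,5,"pics/_b.png")
cv2.imwrite("pics/p2.png",np.hstack([a,b]))
print(movel([H[0],H[1],.32],v=.2),movel([H[0],H[1],H[2]-.015],v=.06,until_force=6),get_tcp_pos(),get_ft_force())
command_gripper(0.);print(get_grip_width()*88,get_finger_force(),get_tcp_pos(),get_ft_force(),get_time())
c=snap("side",195,110,100,75,8,"pics/_c.png")
E
```

```text
pick False [ 0.49637191 -0.28587632  0.00422162] 39.73824034440642 30.00034600496292 15.9833
held 40.22686254704245 30.00001072883606
place True [0.45450195 0.023612   0.04779032]
20.5667
False False [0.40025063 0.27616473 0.25737052] [ 0.22494177  0.53480888 -0.2057163 ]
13.028868147890343 29.998753666877747 [0.39991509 0.27590261 0.25688516] [ 0.03663309 -1.19218589 -1.14222923] 26.3667
```

View pics/p2.png

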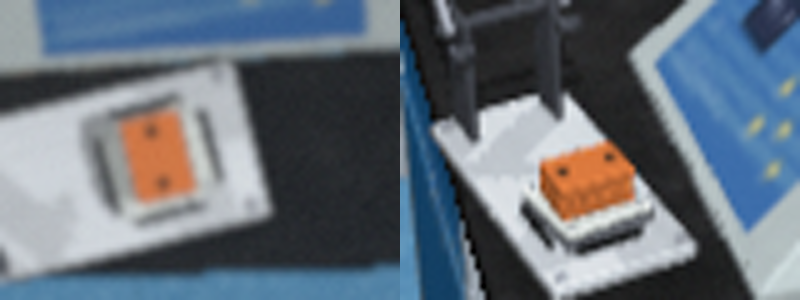

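View pics/_c.png

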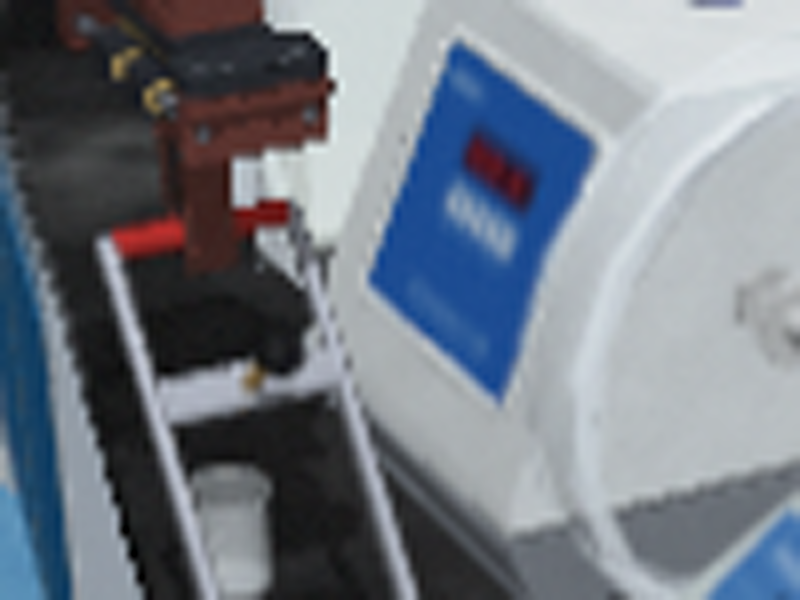

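The second shim is stacked squarely on the first (top crop (157,155)). The fingers straddle and hold the red bar near its middle, at (215,230). Next I swing the clamp down along the arc.

```bash
cat >> h.py <<'E'
xh=np.array([np.cos(cw),np.sin(cw)]);yh=np.array([-np.sin(cw),np.cos(cw)])
def base(p): d=np.array(p[:2])-[cx,cy];return d@xh,d@yh
def arc(a,xb,dz,v=.12,dy=0,**k):
    P=np.array([cx,cy])+xb*xh+(.130-.205*np.cos(a)+dy)*yh
    return movel([*P,.110+.205*np.sin(a)+dz],v=v,**k)
E
python3 - <<'E'
from h import *
p=get_tcp_pos();xb,yb=base(p);a0=np.arccos((.13-yb)/.205);dz=p[2]-.11-.205*np.sin(a0);print(xb,yb,a0,dz)
np.save("arc.npy",[xb,dz])
for a in np.linspace(a0,.35,13)[1:]:
    arc(a,xb,dz);f=get_ft_force();print(round(a,2),f.round(1) if hasattr(f,'round') else f,round(get_grip_width()*88,1))
    if np.linalg.norm(f)>30: print("stop");break
print(get_tcp_pos(),get_time())
E
```

```text
0.0005208470451027003 0.2580930563630756 2.2457282629723174 -0.013124440169394791
2.09 [-0.6  1.1  2.6] 13.5
1.93 [-1.9  2.4  5.6] 13.5
1.77 [-0.8  1.5  5. ] 13.4
1.61 [2.5 0.5 2.6] 13.0
1.46 [ 5.4  1.5 -2.7] 13.3
1.3 [ 5.2  2.1 -2.7] 13.4
1.14 [ 3.8  2.2 -3.9] 13.0
0.98 [ 4.   2.6 -2.9] 13.3
0.82 [ 3.   2.2 -2.6] 12.9
0.67 [ 3.5  4.  -2.1] 13.1
0.51 [ 3.8  5.1 -1.5] 13.1
0.35 [ 4.2  7.  -2.7] 13.5
[ 0.46814971 -0.03718915  0.1664702 ] 31.5667
```

```bash
python3 - <<'E'
from h import *
xb,dz=np.load("arc.npy")
for a in (.25,.18,.14,.11,.09,.07,.05,.03,.015,0,-.015,-.03):
    h=arc(a,xb,dz,v=.04,dy=.002,until_force=12);p=get_tcp_pos();print(a,h,np.round(get_ft_force(),1),round((p[2]-dz-.11)/.205,3))
    if h or get_ft_force()[2]>12: break
print(get_tcp_pos(),get_time())
a=snap("top",225,190,80,75,5,"pics/_a.png");b=snap("side",215,180,80,75,5,"pics/_b.png")
cv2.imwrite("pics/p3.png",np.hstack([a,b]))
E
```

```text
0.25 False [ 2.4 -3.3 -0.2] 0.246
0.18 False [ 3.  -4.2 -0.2] 0.176
0.14 True [-1.8  0.2  8.8] 0.139
[ 0.47011568 -0.0459659   0.12540933] 33.0
```

View pics/p3.png

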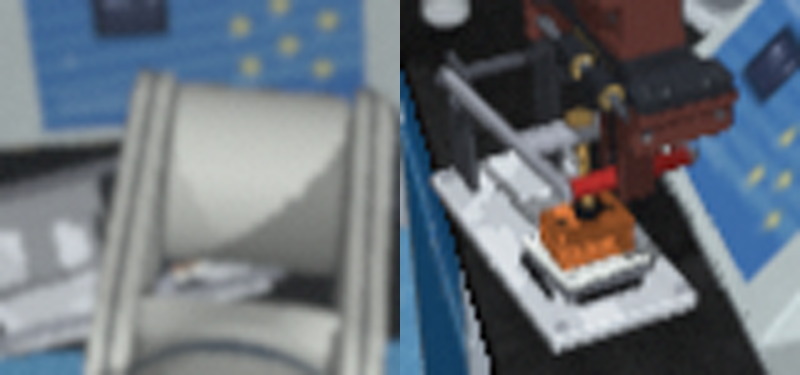

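The side crop shows the pad at (590,205) on the stack, with the bar from (575,190) to (690,160). Contact came early, at about 0.14 rad, which hints that one shim fewer is needed. I'll check the frame angle by image code, using the red bar's ends.

```bash
python3 - <<'E'
from h import *
def red(i):
    h=cv2.cvtColor(i,cv2.COLOR_RGB2HSV);m=(cv2.inRange(h,(0,190,110),(4,255,255))|cv2.inRange(h,(174,190,110),(180,255,255)))
    n,l,st,c=cv2.connectedComponentsWithStats(m)
    return [(st[k].tolist(),c[k].round(1).tolist()) for k in range(1,n) if st[k,4]>5]
i=np.mean([read_camera("side").astype(float) for _ in range(8)],0).astype(np.uint8)
np.save("s3.npy",i)
R=lambda L,lim:[r for r in L if lim[0]<r[1][0]<lim[1] and lim[2]<r[1][1]<lim[3]]
print("start",R(red(cv2.imread("pics/s.png")[:,:,::-1].copy()),(195,240,120,150)))
print("now",R(red(i),(240,285,195,225)))
def pr(a,X):
    P=np.array([cx,cy])+X*xh+(.13-.205*np.cos(a))*yh;return proj("side",[*P,.11+.205*np.sin(a)])[0].round(1)
for a in(2.2,2.25,0,.04,.08,.12,.16,.2):print(a,[pr(a,X).tolist() for X in(-.041,-.025,0,.025,.041)])
print(get_tcp_pos(),get_ft_force())
E
```

```text
start [([211, 135, 20, 6, 48], [220.4, 137.6])]
now [([250, 214, 8, 5, 26], [253.7, 216.1])]
2.2 [[209.4, 139.9], [213.6, 139.0], [220.1, 137.7], [226.5, 136.4], [230.6, 135.5]]
2.25 [[208.7, 140.6], [212.9, 139.8], [219.4, 138.5], [225.8, 137.2], [229.9, 136.3]]
0 [[248.9, 224.7], [253.4, 223.3], [260.4, 221.2], [267.3, 219.2], [271.6, 217.9]]
0.04 [[248.8, 222.6], [253.3, 221.2], [260.3, 219.1], [267.2, 217.1], [271.6, 215.8]]
0.08 [[248.7, 220.4], [253.2, 219.1], [260.2, 217.0], [267.1, 215.0], [271.5, 213.7]]
0.12 [[248.5, 218.2], [253.0, 216.8], [260.0, 214.8], [267.0, 212.8], [271.4, 211.5]]
0.16 [[248.2, 215.9], [252.8, 214.6], [259.8, 212.5], [266.8, 210.5], [271.2, 209.2]]
0.2 [[247.9, 213.6], [252.5, 212.2], [259.6, 210.2], [266.6, 208.2], [271.0, 207.0]]
[ 0.470103   -0.04594793  0.12547682] [-2.32683169  0.16118999  7.82940004]
```

Both estimates agree at about 0.13–0.14 rad, which is one shim (0.108) too many: a single shim bites at about 0.03. I'll reopen, take the top shim off and lay it back on its old spot.

```bash
python3 - <<'E'
from h import *
xb,dz=np.load("arc.npy")
a1=.139
for a in [.3,*np.linspace(.3,2.24,9)[1:]]:
    arc(a,xb,dz,v=.22,dy=.0);f=np.array(get_ft_force())
    if np.linalg.norm(f)>40: print("F",a,f)
Hp=np.array(get_tcp_pos());np.save("hp.npy",Hp);print(Hp,get_ft_force(),get_time())
command_gripper(1.);movel([Hp[0],Hp[1],.36],v=.3)
q=down(cw);move_pose([cx,cy,.26],q);movel([cx,cy,.07],v=.3);movel([cx,cy,.048],v=.08,until_force=8)
command_gripper(0.);print("grip",get_grip_width()*88,get_tcp_pos(),get_time())
movel([cx,cy,.10],v=.2);print(get_grip_width()*88)
(x,y),w,_=SH[0]
move_pose([x,y,.06],down(w));print(movel([x,y,.001],v=.06,until_force=5),get_tcp_pos())
command_gripper(1.);movel([x,y,.12],v=.3);print(get_time())
for n in("top","side"):cv2.imwrite(f"pics/z{n}.png",read_camera(n)[:,:,::-1])
E
python3 - <<'E'
from h import *
for n in("top","side"):
    h=cv2.cvtColor(cv2.imread(f"pics/z{n}.png"),cv2.COLOR_BGR2HSV);m=cv2.inRange(h,(5,140,100),(18,255,255))
    k,l,st,c=cv2.connectedComponentsWithStats(m);print(n,[(st[j].tolist(),c[j].round(1).tolist()) for j in range(1,k) if st[j,4]>30],proj(n,[cx,cy,.044]))
E
```

```text
[0.40050097 0.27633476 0.25589345] [2.64030508 3.86656016 2.68972324] 37.0917
grip 39.75429295446774 [0.4542246  0.02358793 0.04798874] 41.875
39.85861943779882
True [ 0.43948629 -0.14202156  0.00344118]
45.3
top [([363, 217, 14, 17, 215], [369.3, 225.0]), ([251, 229, 12, 16, 128], [256.4, 236.3])] [[256.95015512 236.09644062]]
side [([243, 225, 7, 9, 36], [246.2, 228.7]), ([250, 259, 19, 13, 208], [259.2, 265.2]), ([281, 305, 24, 18, 274], [292.4, 313.5])] [[251.3240479  225.68594265]]
```

```bash
python3 - <<'E'
from h import *
xb,dz=np.load("arc.npy");Hp=np.load("hp.npy")
move_pose([Hp[0],Hp[1],.36],down(cw));movel([Hp[0],Hp[1],.30],v=.25);print(movel(Hp.tolist(),v=.1,until_force=8))
command_gripper(0.);print(get_grip_width()*88,get_time())
for a in np.linspace(2.24,.25,10)[1:]:
    arc(a,xb,dz,v=.2,dy=.0);f=np.array(get_ft_force())
    if np.linalg.norm(f)>35: print("F",a,f);break
print(np.round(f,1))
for a in (.12,.07,.05,.03,.015,0,-.015,-.03):
    h=arc(a,xb,dz,v=.05,dy=.0015,until_force=12);p=get_tcp_pos();print(a,h,np.round(get_ft_force(),1),round((p[2]-dz-.11)/.205,3))
    if h: break
print(get_tcp_pos(),get_time())
E
```

```text
False
13.485759561659965 49.2917
[ 3.7  7.  -3.2]
0.12 False [ 4.8  5.  -1.7] 0.117
0.07 False [ 3.4  5.8 -1.7] 0.067
0.05 False [ 3.8  5.5 -1.6] 0.047
0.03 False [2.6 5.2 6.5] 0.03
0.015 False [-2.9  8.4 23.9] 0.021
0 False [-3.1 10.4 32.1] 0.01
-0.015 False [-3.9 11.  34.7] -0.003
-0.03 False [-2.  11.4 37.4] -0.017
[ 0.47269499 -0.04713623  0.09338815] 55.2083
```

```bash
python3 - <<'E'
from h import *
wait(.7);print(np.round(get_ft_force(),1),get_grip_width()*88,get_finger_force(),get_tcp_pos(),get_time())
i=read_camera("side");h=cv2.cvtColor(i,cv2.COLOR_RGB2HSV)
m=cv2.inRange(h,(0,190,110),(4,255,255))|cv2.inRange(h,(174,190,110),(180,255,255))
k,l,st,c=cv2.connectedComponentsWithStats(m);print([(st[j].tolist(),c[j].round(1)) for j in range(1,k) if st[j,4]>5 and 240<c[j][0]<285])
m=cv2.inRange(h,(5,140,100),(18,255,255));k,l,st,c=cv2.connectedComponentsWithStats(m);print([(st[j].tolist(),c[j].round(1)) for j in range(1,k) if st[j,4]>20])
if get_ft_force()[2]>15: print(job_done())
E
```

```text
[-2.8 11.  37.1] 13.054233943207844 30.014318525791168 [ 0.4726905  -0.04716063  0.09339329] 55.9083
[([250, 221, 7, 4, 13], array([253.5, 222.6]))]
[([243, 225, 18, 9, 97], array([251.3, 228.4])), ([250, 259, 19, 13, 207], array([259.2, 265.2])), ([281, 305, 24, 18, 274], array([292.4, 313.5]))]
the job is handed in; nothing more can be done
None
```

I handed the job in at about 56 s with one shim on the housing and the clamp closed at about 0.02–0.03 rad. The gripper still held the red handle with about 37 N down at the wrist. I first stacked two, but the frame stopped at about 0.14 rad, so I put the second shim back on the worktop. No verdict came back.

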